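# Level the gauge plate and lower the gauge

## Robot

A 6-joint arm with a two-finger parallel gripper is mounted at the origin on the work surface. World frame = base frame: x ahead of the robot, y to its left, z up, the work surface at z = 0. Lengths are in m, angles in degrees, forces in N, time in s.
With the tool pointing down it reaches from about 0.35 to 0.925 m from the base axis. Payload 6.4 kg.
Tool frame: the origin (TCP) lies midway between the tips of the shut fingers; the grasp point (between the pads) lies 19 mm behind it (tcp_to_grasp is the z of the grasp point in the tool frame, in m); z points along the fingers, y is the line along which they close (so a half turn about z gives the same grasp; the last joint's range is limited). The gripper opens to 94 mm and grips with 3 to 60 N. Pads are 16 mm wide; open, the fingers measure 119 mm over their backs; the gripper's body (75 mm by 177 mm) begins 78 mm behind the grasp point.
Start: joints at [64.223, 14.043, 89.255, -0, 76.702, -9.975], TCP at [0.177, 0.625, 0.205] pointing down, gripper open.
Joint ranges: [-179.41, 179.41], [-58.25, 129.5], [7.25, 145.43], [-54.29, 234.29], [11.92, 165.04], [-157.13, 157.13]. Speed limits (degrees/s): [147.25, 147.25, 180, 180, 180, 180].

## Interface

Orientations are given as [roll, pitch, yaw] about the fixed x, y, z axes, in that order (R = Rz(yaw) Ry(pitch) Rx(roll)).
In Python, from station import * gives the robot as it stands. The module is installed in compiled form; this text tells all that it offers.
- The arm moves only by the shell command python3 -m handwheel 'ROWS'. ROWS is text: rows parted by semicolons, each of 7 numbers parted by spaces: the shift along the tool's x, y, z in units of 25 mm (1.0 is 25 mm), then the turn, a rotation vector about the tool's x, y, z in units of 6 degrees (1.0 is 6 degrees), then the finger opening in mm, from 0 to 94. In form: x y z rx ry rz gripper; .... A call has 1 to 20 rows; each row is the pose to reach, as a shift and turn from the pose commanded when the call began, along the tool's axes at that moment; what a row does not reach only later rows make up. A row lasts 1/12 s, in which the tool goes at most 41.7 mm and 7.16 degrees, less where a joint would pass 70% of its speed; a pose out of reach is approached as far as the arm can. A call with a gripper value outside its range is refused whole. The fingers move at their own pace and stop on an object; the grip force is fixed at half the most. Time passes only in rows, so rows that repeat a pose let the fingers close. It gives the time, the measured TCP pose, the force, the opening and the grip force at its end, in the units of the state.
- get_obs(): the state, without advancing time (a new reading comes with each control period).
- grab_frame(name): name is "scene" or "top" or "wrist"; returns a dict with "image" (384x512x3 uint8, red, green, blue), "range_z" (384x512 float32, m along the optical axis (not along the pixel's ray), 0 where there is no reading), "camera_matrix" (3x3 intrinsics, pixels), "view" (4x4, takes a point from world to camera coordinates). Camera axes: x right, y up, looking along -z (the intrinsics and any distortion apply to the point x, -y, -z); pixel columns grow to the right and rows downward; lengths in m; the calibration is good to about 2 mm. A picture is of the moment at which its call begins.
- close_job(): hands the job in; it is judged then, once.
The state is a dict: "time_s": time; "q": joint angles; "qvel": joint speeds; "joint_efforts": joint torques, N m; "ee_pos": TCP position; "tool_rot": TCP orientation; "wrist_force": force on the tool from outside, world axes, zero at the start; "ft_torque": the same for the moment, N m; "gripper_width": finger opening in m; "grip_force": force on a finger pad.
Only numpy, scipy, OpenCV 4.12 (cv2) and the standard library are available. Lean on these libraries where they do the work, as an engineer would, in place of code of your own. Each camera call takes 0.05 s, during which the arm holds its last target. There are 200 camera calls.

## Task

On the sorting bench, turn the black bar knobs of the small levelling table, each as far as it needs, until the aluminium plate sits level both ways, then lower the lift lever on the gauge stand all the way, so that the stylus comes down on the level plate. Keep the lever up until the plate is level, and leave the things lying about where they are.

Things in the scene. Friction and masses are not known exactly. Their poses are not given: they have to be found in the camera images.
- level_base: levelling table, fixed to the bench: dark steel base 200 x 200 x 12 mm. Over it a steel lower frame tips front to back (pivot 40 mm above the bench), and on that the plate tips side to side (pivot 60 mm above the bench). Origin at the centre of the base's underside; x points from the front knob to the centre, y from the centre to the side knob. The bench is at height 0
- plate_top (a point): centre of the top face of the bare aluminium plate, 180 x 180 mm, 12 mm thick. z is the plate's normal, upright when level (then the top face is 72 mm above the bench); x, y as the base
- knob_front_grip (a point): front knob, 130 mm from the base's centre along -x: black bar 70 mm long, 15 mm thick, 34 mm tall on a 52 mm disc. Point on its axis, 118 mm above the bench, 10 mm below the top of the bar and 22 mm above the disc; its x axis runs along the bar
- knob_side_grip (a point): side knob, 130 mm from the base's centre along +y, on the lower frame: it leans with that front to back (upright once the front knob is set). Like the front one: black bar 70 mm long, 15 mm thick, 34 mm tall on a 52 mm disc. Point on its axis, 118 mm above the bench, 10 mm below the top of the bar and 22 mm above the disc; its x axis runs along the bar
- knob_front (a joint): turn of the front knob (rad), growing clockwise from above, stops at -2.4 and 2.4; bar along the base's x axis at 0. Clockwise raises the front of the lower frame, 0.04 rad of tilt per rad. Level front to back at 0. Stiff (0.1 N m) and stays where it is left
- knob_side (a joint): turn of the side knob (rad), growing clockwise from above, stops at -2.4 and 2.4; bar along the base's x axis at 0. Clockwise raises the plate's left (+y) side, 0.04 rad of tilt per rad. Level side to side at 0. Stiff (0.1 N m) and stays where it is left
- pitch (a joint): tilt of the lower frame, and the plate with it, about the base's y axis (rad), positive with the front edge raised; 0.04 x knob_front
- roll (a joint): tilt of the plate about its x axis (rad), positive with the left (+y) edge raised; 0.04 x knob_side
- gauge_stand: gauge stand fixed at the right of the levelling table: grey foot 60 x 50 x 55 mm, steel column, grey head 50 x 44 mm (top 202 mm above the bench), 16 mm steel arm at height 172 mm along its +y, over the plate, to the gauge body and dial (top 223 mm) 120 mm from the column. Origin: centre of its underside, x roughly as the base
- lever_pivot (a point): pivot of the lift lever, on the head of the gauge stand, 190 mm above the bench
- lever_tip (a point): centre of the black ball, 24 mm across, at the end of the 85 mm long, 10 mm thick steel lift lever, which points from its pivot to the stand's -x side
- lever (a joint): swing of the lift lever (rad): 0 raised, pointing 50 degrees above level to the stand's -x side; 0.96 fully lowered against its stop, 5 degrees below level. Pushed down by less than 2 N at the ball; stays where it is left
- stylus_tip (a point): lower tip of the steel gauge stylus, 10 mm thick, 120 mm from the column along the stand's +y; the lever lowers it 26 mm per rad, onto the top of the level plate at full swing
- spray_can: blue can standing, 66 mm across, 190 mm tall; origin at the centre of its underside
- tape_roll: grey roll of tape lying flat, 100 mm across, 45 mm tall; origin at the centre of its underside
- small_carton: small brown carton 90 x 70 x 60 mm (x, y, z); origin at the centre of its underside
- flange: steel flange with hub standing, 80 mm across, 50 mm tall; origin at the centre of its underside
- torch: black torch lying along its x, 145 mm long, 44 mm at the head; origin under its middle
- wrench: steel wrench lying flat along its x, 180 mm long; origin at its underside
- white_carton: white carton 110 x 140 x 80 mm (x, y, z); origin at the centre of its underside

How it is judged:
By the outcome, as a careful person would: the job done as asked, in the order asked, and still so for the second after the job is handed in, with the robot touching nothing.
It also fails if it takes over 72 s, if anything falls off the work surface, if the arm or the gripper's body presses on something with over 40 N, if the wrist force passes 120 N, or if a joint passes its speed limit or range.

## Working session

There is one attempt and no reset: what is moved stays moved. The work goes in short steps, Python scripts to look and compute and a shell command to move; the robot and the scene stay as the last step left them, time stands still between calls to the robot, and variables do not carry over. Pictures are saved under pics/ and viewed, at most 10 in all, crops included, and the job is handed in when it is done.

```bash
mkdir -p pics; cat > h.py <<'E'
from station import *
import numpy as np, cv2
from scipy.spatial.transform import Rotation as R
def snap(n):
    f=grab_frame(n); np.savez(f'{n}.npz',**f); return f
def pts(f):
    d=f['range_z']; K=f['camera_matrix']; v,u=np.indices(d.shape)
    c=np.stack([(u-K[0,2])/K[0,0]*d,-(v-K[1,2])/K[1,1]*d,-d,np.ones_like(d)],-1)
    w=c@np.linalg.inv(f['view']).T; w=w[...,:3]; w[d==0]=np.nan; return w
E
python3 - <<'E'
from h import *
o=get_obs(); print({k:np.round(v,3) for k,v in o.items()})
for n in('scene','top'):
    f=snap(n); print(n,[ (k,np.shape(f[k])) for k in f]); print(f['camera_matrix']); print(np.round(f['view'],3))
    cv2.imwrite(f'pics/{n}1.png',cv2.resize(f['image'][...,::-1],(800,600),interpolation=cv2.INTER_CUBIC))
E
```

```text
{'time_s': np.float64(0.0), 'q': array([ 6.4222e+01,  1.4083e+01,  8.9324e+01, -1.0000e-03,  7.6702e+01,
       -9.9750e+00]), 'qvel': array([-0.042, -0.055, -0.033,  0.01 ,  0.133, -0.027]), 'joint_efforts': array([-0.0000e+00, -4.1583e+01, -3.1460e+01,  6.9000e-02,  3.3000e-02,
       -0.0000e+00]), 'ee_pos': array([0.177, 0.625, 0.204]), 'tool_rot': array([-1.79893e+02, -1.80000e-02,  1.64196e+02]), 'wrist_force': array([ 0.949, -1.005,  0.634]), 'ft_torque': array([-0.033,  0.006,  0.027]), 'grip_force': np.float64(0.0), 'gripper_width': np.float64(0.094)}
scene [('image', (384, 512, 3)), ('range_z', (384, 512)), ('camera_matrix', (3, 3)), ('view', (4, 4))]
[[495.91288258   0.         256.78798951]
 [  0.         495.91288258 188.86832581]
 [  0.           0.           1.        ]]
[[-8.60e-01  5.10e-01 -2.00e-03  5.04e-01]
 [-4.12e-01 -6.94e-01  5.90e-01  1.42e-01]
 [ 3.00e-01  5.08e-01  8.08e-01 -2.19e+00]
 [ 0.00e+00  0.00e+00  0.00e+00  1.00e+00]]
top [('image', (384, 512, 3)), ('range_z', (384, 512)), ('camera_matrix', (3, 3)), ('view', (4, 4))]
[[495.67466957   0.         258.80969915]
 [  0.         495.67466957 197.740963  ]
 [  0.           0.           1.        ]]
[[ 0.015 -1.     0.006 -0.021]
 [ 0.995  0.016  0.094 -0.584]
 [-0.094  0.004  0.996 -1.595]
 [ 0.     0.     0.     1.   ]]
```

View pics/top1.png

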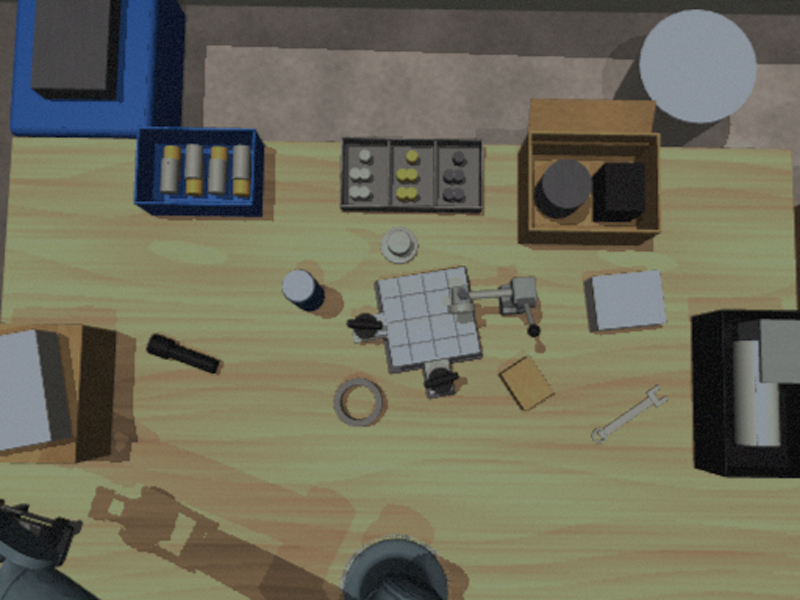

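View pics/scene1.png

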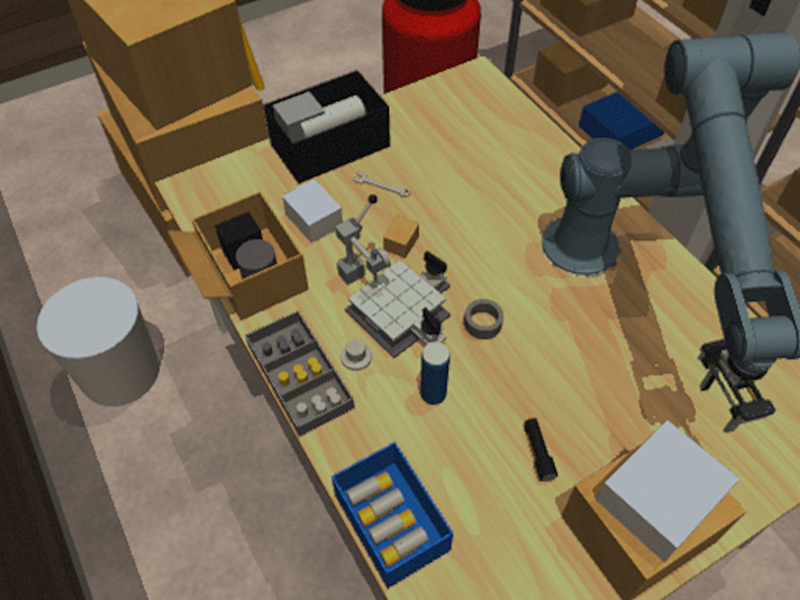

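The top view shows the plate at about (428,318), the front knob at (440,380), the side knob at (365,325) and the lever ball at (534,331). The spray can is at (303,290), near the side knob, and the tape roll is at (358,402). Next I measure these from depth.

```bash
cat > m.py <<'E'
from h import *
def fitplate(w,c,r=.08,z=(.055,.095)):
    m=(np.hypot(w[...,0]-c[0],w[...,1]-c[1])<r)&(w[...,2]>z[0])&(w[...,2]<z[1]); p=w[m]
    for _ in range(4):
        A=np.c_[p[:,:2]-c,np.ones(len(p))]; s=np.linalg.lstsq(A,p[:,2],rcond=None)[0]; e=p[:,2]-A@s; p=p[abs(e)<2.5*e.std()+1e-4]
    return s,len(p),e.std()
def bar(w,c,r=.045,z=(.114,.14)):
    m=(np.hypot(w[...,0]-c[0],w[...,1]-c[1])<r)&(w[...,2]>z[0])&(w[...,2]<z[1]); p=w[m]
    (cx,cy),(a,b),t=cv2.minAreaRect(p[:,:2].astype(np.float32)); 
    u=np.linalg.svd(p[:,:2]-p[:,:2].mean(0))[2][0]
    return dict(n=len(p),rect=np.round([cx,cy,a,b,t],3),mean=np.round(p.mean(0),3),zmax=round(p[:,2].max(),4),ang=round(np.degrees(np.arctan2(u[1],u[0]))%180,1))
E
python3 - <<'E'
from m import *
for n in('top','scene'):
    f=dict(np.load(n+'.npz')); w=pts(f)
    if n=='top':
        g=lambda u,v:np.round(w[int(v/1.5625),int(u/1.5625)],3)
        for k,q in dict(plate=(420,318),front=(440,378),side=(363,324),ball=(534,331),head=(522,288),can=(300,285),tape=(340,402),carton=(525,382),p1=(379,282),p2=(464,269),p3=(480,354),p4=(391,371)).items(): print(k,g(*q))
        cf=g(440,378)[:2]; cs=g(363,324)[:2]; cp=g(428,318)[:2]; cb=g(534,331)[:2]
    print(n,'plate',fitplate(w,cp)); print('front',bar(w,cf)); print('side',bar(w,cs))
    m=(np.hypot(w[...,0]-cb[0],w[...,1]-cb[1])<.03)&(w[...,2]>.2); print('ball',w[m].mean(0),w[m].max(0),w[m].min(0))
    m=(np.hypot(w[...,0]-cp[0],w[...,1]-cp[1])<.17)&(w[...,2]>.055)&(w[...,2]<.095)
    print('rect',cv2.minAreaRect(w[m][:,:2].astype(np.float32)))
E
```

```text
plate [ 0.564 -0.042  0.072]
front [ 0.444 -0.081  0.126]
side [0.545 0.07  0.13 ]
ball [ 0.529 -0.242  0.257]
head [ 0.612 -0.231  0.201]
can [0.613 0.187 0.186]
tape [0.39  0.119 0.047]
carton [ 0.437 -0.26   0.061]
p1 [0.636 0.042 0.075]
p2 [ 0.666 -0.131  0.062]
p3 [nan nan nan]
p4 [0.456 0.015 0.021]
top plate (array([-0.06868747,  0.06201109,  0.0721716 ]), 1815, np.float64(0.003312985206685828))
front {'n': 109, 'rect': array([ 4.3900e-01, -8.4000e-02,  1.5000e-02,  6.9000e-02,  1.8144e+01]), 'mean': array([ 0.439, -0.084,  0.127]), 'zmax': np.float64(0.1368), 'ang': np.float64(107.7)}
side {'n': 116, 'rect': array([5.4600e-01, 6.7000e-02, 6.8000e-02, 1.6000e-02, 8.6975e+01]), 'mean': array([0.546, 0.068, 0.127]), 'zmax': np.float64(0.1363), 'ang': np.float64(87.2)}
ball [ 0.5340766  -0.24116563  0.25335789] [ 0.55716395 -0.23117489  0.26670058] [ 0.51785513 -0.25504947  0.22059683]
rect ((0.563679575920105, -0.05682609975337982), (0.278662770986557, 0.25727465748786926), 62.38500213623047)
scene plate (array([-0.07005555,  0.06099966,  0.07497063]), 966, np.float64(0.00392015329382268))
front {'n': 79, 'rect': array([ 0.439, -0.083,  0.023,  0.071, 18.756]), 'mean': array([ 0.439, -0.082,  0.127]), 'zmax': np.float64(0.1396), 'ang': np.float64(109.0)}
side {'n': 77, 'rect': array([5.460e-01, 6.800e-02, 7.000e-02, 1.700e-02, 8.933e+01]), 'mean': array([0.547, 0.071, 0.127]), 'zmax': np.float64(0.139), 'ang': np.float64(86.7)}
ball [ 0.53674352 -0.23995874  0.25129288] [ 0.55760831 -0.22887034  0.27734009] [ 0.51940748 -0.25728933  0.21968614]
rect ((0.5600311160087585, -0.05741603672504425), (0.2735807001590729, 0.25946637988090515), 63.66600799560547)
```

Base yaw is about 9.8° and its centre is about (0.567, -0.061). The front knob is at about +82° and the side knob at about +102°; bar angle and plate slope agree on both. So both turn counter-clockwise, front first.

```bash
cat > go.py <<'E'
import sys; from h import *
# target x y z yaw (tool down): prints the shift/turn in hand units
x,y,z,yaw=map(float,sys.argv[1:5]); o=get_obs(); R0=R.from_euler('xyz',o['tool_rot'],degrees=True)
Rt=R.from_euler('xyz',[180,0,yaw],degrees=True)
print(np.round(R0.inv().apply(np.array([x,y,z])-o['ee_pos'])/.025,2),np.round(np.degrees((R0.inv()*Rt).as_rotvec())/6,2),o['time_s'],np.round(o['q'],1))
E
python3 go.py .439 -.084 .21 107.7
```

```text
[-17.82 -24.43  -0.18] [-0.02  0.01  9.42] 0.1 [ 64.2  14.1  89.3  -0.   76.7 -10. ]
```

```bash
python3 -m handwheel '-17.8 -24.4 -0.2 0 0 9.4 50;-17.8 -24.4 -0.2 0 0 9.4 50;-17.8 -24.4 -0.2 0 0 9.4 50;-17.8 -24.4 -0.2 0 0 9.4 50;-17.8 -24.4 -0.2 0 0 9.4 50;-17.8 -24.4 -0.2 0 0 9.4 50;-17.8 -24.4 -0.2 0 0 9.4 50;-17.8 -24.4 -0.2 0 0 9.4 50;-17.8 -24.4 -0.2 0 0 9.4 50;-17.8 -24.4 -0.2 0 0 9.4 50;-17.8 -24.4 -0.2 0 0 9.4 50;-17.8 -24.4 -0.2 0 0 9.4 50;-17.8 -24.4 -0.2 0 0 9.4 50;-17.8 -24.4 -0.2 0 0 9.4 50;-17.8 -24.4 -0.2 0 0 9.4 50;-17.8 -24.4 -0.2 0 0 9.4 50;-17.8 -24.4 -0.2 0 0 9.4 50;-17.8 -24.4 -0.2 0 0 9.4 50;-17.8 -24.4 -0.2 0 0 9.4 50;-17.8 -24.4 -0.2 0 0 9.4 50'; python3 go.py .439 -.084 .21 107.7
```

```text
time_s: 1.77
ee_pos: [0.4391, -0.0845, 0.21]
tool_rot: [-179.9, -0.1, 107.6]
wrist_force: [-0.1, 0.1, -0.6]
gripper_width: 0.0501
grip_force: 0.0
[0.02 0.   0.  ] [-0.01 -0.01 -0.02] 1.7667 [-25.5 -14.8 117.5   0.   77.4 -43. ]
```

```bash
python3 - <<'E'
from m import *
f=snap('wrist'); w=pts(f); print(np.round(f['view'],3))
print(bar(w,(.439,-.084)))
cv2.imwrite('pics/w1.png',f['image'][...,::-1])
E
```

```text
[[ 0.953  0.302 -0.    -0.394]
 [-0.294  0.926 -0.237  0.232]
 [-0.072  0.226  0.971 -0.345]
 [ 0.     0.     0.     1.   ]]
{'n': 1340, 'rect': array([ 4.3500e-01, -8.1000e-02,  1.5000e-02,  7.0000e-02,  1.7766e+01]), 'mean': array([ 0.435, -0.079,  0.128]), 'zmax': np.float64(0.1313), 'ang': np.float64(108.0)}
```

View pics/w1.png

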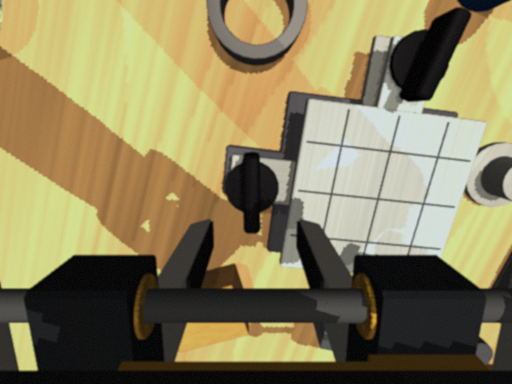

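The wrist view shows the front bar at (251,190), lined up between the fingers. Its angle of 108.0° confirms the earlier reading. Descending and gripping now.

```bash
python3 go.py .4375 -.0828 .102 107.8; python3 -m handwheel '0.1 -0.05 1.4 0 0 0 50;0.1 -0.05 2.8 0 0 0 50;0.1 -0.05 3.8 0 0 0 50;0.1 -0.05 4.3 0 0 0 50;0.1 -0.05 4.3 0 0 0 50;0.1 -0.05 4.3 0 0 0 10;0.1 -0.05 4.3 0 0 0 10;0.1 -0.05 4.3 0 0 0 10;0.1 -0.05 4.3 0 0 0 10;0.1 -0.05 4.3 0 0 0 10;0.1 -0.05 4.3 0 0 0 10;0.1 -0.05 4.3 0 0 0 10'; python3 go.py .4375 -.0828 .102 107.8
```

```text
[ 0.02 -0.04  4.32] [-0.01 -0.01 -0.02] 1.8167 [-25.3 -14.9 117.6   0.   77.4 -43. ]
time_s: 2.82
ee_pos: [0.4351, -0.0817, 0.1038]
tool_rot: [-179.6, 0.0, 107.9]
wrist_force: [-11.5, -3.0, 9.6]
gripper_width: 0.0151
grip_force: 30.0
[-0.07  0.08  0.07] [-0.07  0.    0.01] 2.8167 [-25.2  -7.4 123.1  -0.3  64.6 -42.9]
```

```bash
python3 -m handwheel '0.06 -0.08 -0.05 0 0 0 10;0.06 -0.08 -0.05 0 0 -0.8 10;0.06 -0.08 -0.05 0 0 -1.6 10;0.06 -0.08 -0.05 0 0 -2.4 10;0.06 -0.08 -0.05 0 0 -3.2 10;0.06 -0.08 -0.05 0 0 -4 10;0.06 -0.08 -0.05 0 0 -4.8 10;0.06 -0.08 -0.05 0 0 -5.6 10;0.06 -0.08 -0.05 0 0 -6.4 10'; python3 go.py .435 -.081 .102 189.8
```

```text
time_s: 3.57
ee_pos: [0.4342, -0.0822, 0.1039]
tool_rot: [-179.7, 0.1, 146.4]
wrist_force: [-1.6, -9.9, -5.0]
gripper_width: 0.0147
grip_force: 30.0
[-0.    0.06  0.08] [-0.05  0.   -7.23] 3.5667 [-25.3  -7.8 123.4  -0.3  64.3 -81.6]
```

```bash
python3 -m handwheel '-0.02 -0.03 0 0 0 -0.8 10;-0.02 -0.03 0 0 0 -1.6 10;-0.02 -0.03 0 0 0 -2.4 10;-0.02 -0.03 0 0 0 -3.2 10;-0.02 -0.03 0 0 0 -4 10;-0.02 -0.03 0 0 0 -4.8 10;-0.02 -0.03 0 0 0 -5.6 10;-0.02 -0.03 0 0 0 -6.4 10;-0.02 -0.03 0 0 0 -7.2 10;-0.02 -0.03 0 0 0 -7.2 10;-0.02 -0.03 0 0 0 -7.2 10'; python3 - <<'E'
from m import *
o=get_obs(); print(o['tool_rot'],o['wrist_force'])
w=pts(snap('top')); c=np.array([.567,-.061])
s,n,e=fitplate(w,c,.07); t=np.radians(9.8); print('pitch',-(s[0]*np.cos(t)+s[1]*np.sin(t)),'roll',-s[0]*np.sin(t)+s[1]*np.cos(t),n,e)
E
```

```text
time_s: 4.48
ee_pos: [0.434, -0.0833, 0.1039]
tool_rot: [-179.7, -0.1, -170.5]
wrist_force: [-2.2, -10.8, -6.3]
gripper_width: 0.0147
grip_force: 30.0
[-1.79688829e+02 -1.49720821e-01 -1.70541082e+02] [ -2.19448375 -10.81052701  -6.29800359]
pitch 0.002693605175212747 roll 0.07015116079209817 1342 0.003248205117614759
```

```bash
python3 -m handwheel '0 0 0 0 0 0 50;0 0 0 0 0 0 50;0 0 0 0 0 0 50;0 0 0 0 0 0 50;0 0 -1 0 0 0 50;0 0 -2.4 0 0 0 50;0 0 -3.8 0 0 0 50;0 0 -4.2 0 0 0 50;0 0 -4.2 0 0 0 50'; python3 - <<'E'
from m import *
w=pts(snap('top')); c=np.array([.567,-.061])
print('side',bar(w,(.546,.068)))
f=snap('wrist'); w=pts(f); print('front',bar(w,(.435,-.081)),'side',bar(w,(.546,.068)))
m=(np.hypot(w[...,0]-c[0],w[...,1]-c[1])<.125)&(w[...,2]>.064)&(w[...,2]<.09); print(m.sum(), cv2.minAreaRect(w[m][:,:2].astype(np.float32)))
m=(np.hypot(w[...,0]-c[0],w[...,1]-c[1])<.16)&(w[...,2]<.03); 
for n,r in((8,.07),(8,.1)): 
  s,k,e=fitplate(w,c,r); t=np.radians(9.8); print('pitch',-(s[0]*np.cos(t)+s[1]*np.sin(t)),'roll',-s[0]*np.sin(t)+s[1]*np.cos(t),k,e)
cv2.imwrite('pics/w2.png',f['image'][...,::-1])
E
python3 go.py .543 .07 .21 87.2
```

```text
time_s: 5.28
ee_pos: [0.4369, -0.0815, 0.213]
tool_rot: [-179.8, 0.4, -170.6]
wrist_force: [-0.0, -0.0, -0.0]
gripper_width: 0.0498
grip_force: 0.0
side {'n': 114, 'rect': array([5.420e-01, 6.700e-02, 6.800e-02, 1.500e-02, 8.715e+01]), 'mean': array([0.541, 0.067, 0.127]), 'zmax': np.float64(0.1361), 'ang': np.float64(87.1)}
[-5.27  5.23 -0.06] [-0.000e+00 -1.000e-02  1.703e+01] 5.3833 [ -25.3  -15.6  118.3    0.    77.4 -124.7]m.py:10: RuntimeWarning: Mean of empty slice.
  u=np.linalg.svd(p[:,:2]-p[:,:2].mean(0))[2][0]
  ret = um.true_divide(
m.py:11: RuntimeWarning: Mean of empty slice.
  return dict(n=len(p),rect=np.round([cx,cy,a,b,t],3),mean=np.round(p.mean(0),3),zmax=round(p[:,2].max(),4),ang=round(np.degrees(np.arctan2(u[1],u[0]))%180,1))
Traceback (most recent call last):
  File "m.py", line 11, in bar
    return dict(n=len(p),rect=np.round([cx,cy,a,b,t],3),mean=np.round(p.mean(0),3),zmax=round(p[:,2].max(),4),ang=round(np.degrees(np.arctan2(u[1],u[0]))%180,1))
                                                                                              ~~~~~~~~~~^^
ValueError: zero-size array to reduction operation maximum which has no identity
```

```bash
python3 -m handwheel '-1 1 0 0 0 1 50;-2 2 0 0 0 2 50;-3 3 0 0 0 3 50;-4 4 0 0 0 4 50;-5.2 5.1 0 0 0 5 50;-5.2 5.1 0 0 0 6 50;-5.2 5.1 0 0 0 7 50;-5.2 5.1 0 0 0 8 50;-5.2 5.1 0 0 0 9 50;-5.2 5.1 0 0 0 10 50;-5.2 5.1 0 0 0 11 50;-5.2 5.1 0 0 0 12 50;-5.2 5.1 0 0 0 13 50;-5.2 5.1 0 0 0 14 50;-5.2 5.1 0 0 0 15 50;-5.2 5.1 0 0 0 16 50;-5.2 5.1 0 0 0 17 50;-5.2 5.1 0 0 0 17 50'; python3 - <<'E'
from m import *
w=pts(snap('top')); c=np.array([.565,-.061])
print('front',bar(w,(.435,-.081)))
f=snap('wrist'); w=pts(f); print('side',bar(w,(.541,.068)))
m=(w[...,2]>.125)&(w[...,2]<.14);v,u=np.nonzero(m); print(len(u),np.median(w[m],0))
cv2.imwrite('pics/w2.png',f['image'][...,::-1])
E
python3 go.py .541 .068 .102 87.2
```

```text
time_s: 6.88
ee_pos: [0.5407, 0.0664, 0.2062]
tool_rot: [-179.7, -0.0, 87.3]
wrist_force: [-0.3, 0.4, -0.8]
gripper_width: 0.0498
grip_force: 0.0
front {'n': 114, 'rect': array([ 0.438, -0.084,  0.068,  0.015,  9.522]), 'mean': array([ 0.438, -0.084,  0.127]), 'zmax': np.float64(0.1367), 'ang': np.float64(9.3)}
side {'n': 1360, 'rect': array([5.3900e-01, 7.1000e-02, 6.9000e-02, 1.4000e-02, 8.7714e+01]), 'mean': array([0.54 , 0.073, 0.128]), 'zmax': np.float64(0.1308), 'ang': np.float64(87.6)}
1758 [0.54049933 0.07761201 0.12852543]
[0.06 0.01 4.2 ] [-0.03 -0.    0.06] 6.9833 [ -4.9   0.  104.4   0.   75.7  -2.5]
```

View pics/w2.png

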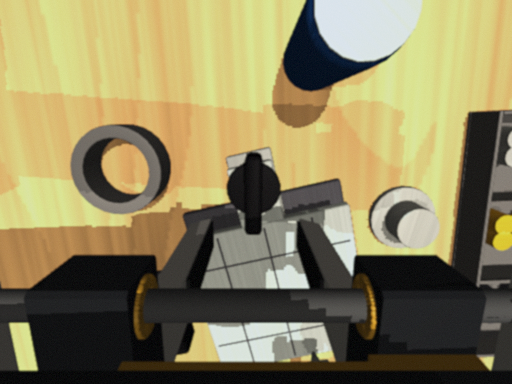

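The wrist view shows the side bar at (253,192), centred between the fingers, and the can and flange are clear. Descending, gripping and turning.

```bash
python3 -m handwheel '0.1 -0.07 1.4 0 0 0 50;0.1 -0.07 2.8 0 0 0 50;0.1 -0.07 3.8 0 0 0 50;0.1 -0.07 4.1 0 0 0 50;0.1 -0.07 4.1 0 0 0 50;0.1 -0.07 4.1 0 0 0 10;0.1 -0.07 4.1 0 0 0 10;0.1 -0.07 4.1 0 0 0 10;0.1 -0.07 4.1 0 0 0 10;0.1 -0.07 4.1 0 0 0 10;0.1 -0.07 4.1 0 0 0 10'; python3 go.py .539 .069 .1035 189.8
```

```text
time_s: 7.9
ee_pos: [0.5392, 0.0689, 0.1074]
tool_rot: [-179.8, 0.0, 87.4]
wrist_force: [-5.4, -0.7, 10.2]
gripper_width: 0.0147
grip_force: 30.0
[ 0.   -0.01  0.16] [ -0.03  -0.03 -17.06] 7.9 [ -4.7   6.5 108.9  -0.   64.9  -2.1]
```

```bash
python3 -m handwheel '0 -0.05 -0.08 0 0 0 10;0 -0.05 -0.08 0 0 -0.8 10;0 -0.05 -0.08 0 0 -1.6 10;0 -0.05 -0.08 0 0 -2.4 10;0 -0.05 -0.08 0 0 -3.2 10;0 -0.05 -0.08 0 0 -4 10;0 -0.05 -0.08 0 0 -4.8 10;0 -0.05 -0.08 0 0 -5.6 10;0 -0.05 -0.08 0 0 -6.4 10;0 -0.05 -0.08 0 0 -7.2 10;0 -0.05 -0.08 0 0 -8 10'; python3 go.py .539 .069 .1035 189.8
```

```text
time_s: 8.82
ee_pos: [0.539, 0.0689, 0.1076]
tool_rot: [-180.0, -0.0, 135.6]
wrist_force: [3.3, 0.2, -7.6]
gripper_width: 0.0147
grip_force: 30.0
[0.   0.01 0.16] [ 0.   -0.   -9.03] 8.8167 [ -4.7   6.3 109.1   0.   64.7 -50.3]
```

```bash
python3 -m handwheel '0 0 0 0 0 -0.8 10;0 0 0 0 0 -1.6 10;0 0 0 0 0 -2.4 10;0 0 0 0 0 -3.2 10;0 0 0 0 0 -4 10;0 0 0 0 0 -4.8 10;0 0 0 0 0 -5.6 10;0 0 0 0 0 -6.4 10;0 0 0 0 0 -7.2 10;0 0 0 0 0 -8 10;0 0 0 0 0 -9 10;0 0 0 0 0 -9 10;0 0 0 0 0 -9 10'; python3 -m handwheel '0 0 0 0 0 0 50;0 0 0 0 0 0 50;0 0 0 0 0 0 50;0 0 0 0 0 0 50;0 0 -1 0 0 0 50;0 0 -2.4 0 0 0 50;0 0 -3.8 0 0 0 50;0 0 -4.2 0 0 0 50;0 0 -4.2 0 0 0 50'; python3 - <<'E'
from m import *
c=np.array([.565,-.061])
for n in('top','scene','wrist'):
    f=snap(n); w=pts(f); t=np.radians(9.8)
    for k,q in(('front',(.437,-.083)),('side',(.54,.069))):
        try: print(n,k,bar(w,q))
        except Exception as x: print(n,k,'none')
    for r in (.06,.08):
        s,k,e=fitplate(w,c,r,(.062,.082)); print(n,'pitch',-(s[0]*np.cos(t)+s[1]*np.sin(t)),'roll',-s[0]*np.sin(t)+s[1]*np.cos(t),k,e)
    if n!='scene': cv2.imwrite(f'pics/{n}3.png',(cv2.resize(f['image'][160:280,190:360,::-1],None,fx=4.5,fy=4.5,interpolation=cv2.INTER_CUBIC) if n=='top' else f['image'][...,::-1]))
E
```

```text
time_s: 9.9
ee_pos: [0.5389, 0.0687, 0.1076]
tool_rot: [-180.0, -0.0, -170.7]
wrist_force: [2.9, 0.3, -9.8]
gripper_width: 0.0148
grip_force: 30.0
time_s: 10.65
ee_pos: [0.5417, 0.0688, 0.2182]
tool_rot: [-179.9, 0.5, -170.6]
wrist_force: [0.1, 0.6, 0.1]
gripper_width: 0.05
grip_force: 0.0
top front {'n': 113, 'rect': array([ 0.438, -0.084,  0.068,  0.015,  9.397]), 'mean': array([ 0.438, -0.084,  0.127]), 'zmax': np.float64(0.1355), 'ang': np.float64(9.4)}
top side {'n': 25, 'rect': array([0.516, 0.063, 0.016, 0.012, 1.689]), 'mean': array([0.515, 0.063, 0.127]), 'zmax': np.float64(0.1378), 'ang': np.float64(42.0)}
top pitch -0.0012726519638858974 roll -0.003399964138304683 916 0.003201244707566384
top pitch -0.0009117037440693368 roll -0.0016602606558526979 1515 0.003298020019427044
scene front none
scene side {'n': 86, 'rect': array([0.542, 0.069, 0.072, 0.017, 8.76 ]), 'mean': array([0.542, 0.07 , 0.127]), 'zmax': np.float64(0.1388), 'ang': np.float64(10.5)}
scene pitch 0.0044637629401471975 roll 0.0054366913698959685 534 0.0038310025104233494
scene pitch 0.002569583145374631 rol
[... 192 characters left out ...]
.1312), 'ang': np.float64(9.1)}
wrist side {'n': 1315, 'rect': array([0.539, 0.07 , 0.069, 0.014, 9.579]), 'mean': array([0.537, 0.07 , 0.128]), 'zmax': np.float64(0.1311), 'ang': np.float64(9.3)}
wrist pitch 0.00016365129788847952 roll 0.0012541450669045215 10043 0.0006802734850023575
wrist pitch -5.9070167323841755e-05 roll 0.0012628225934082397 17650 0.000682597014513692m.py:10: RuntimeWarning: Mean of empty slice.
  u=np.linalg.svd(p[:,:2]-p[:,:2].mean(0))[2][0]
  ret = um.true_divide(
m.py:11: RuntimeWarning: Mean of empty slice.
  return dict(n=len(p),rect=np.round([cx,cy,a,b,t],3),mean=np.round(p.mean(0),3),zmax=round(p[:,2].max(),4),ang=round(np.degrees(np.arctan2(u[1],u[0]))%180,1))
```

View pics/top3.png

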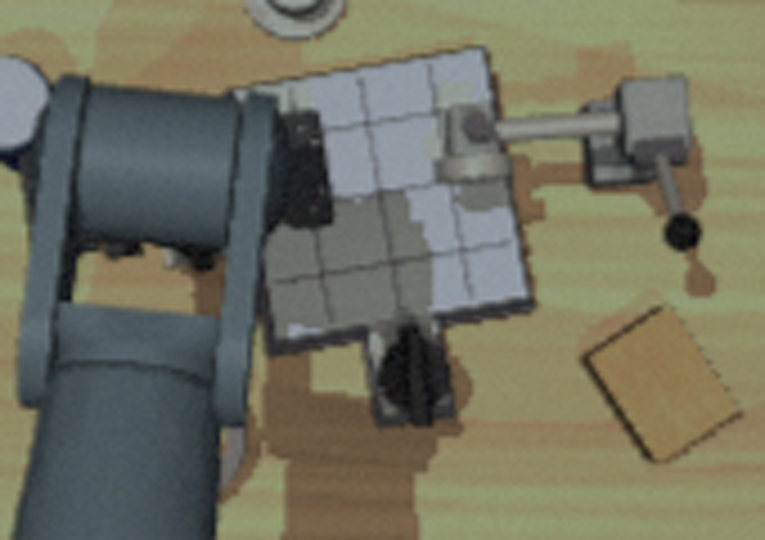

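The plate is close to level, with wrist-depth pitch about 0.000 and roll about 0.001. The bars sit at about 9.4°. I'll check the base yaw against the plate edges and find the lever.

```bash
python3 - <<'E'
from m import *
# plate edges from the wrist depth and top depth; robust lines on boundary points
from scipy.optimize import minimize
for n in('top','wrist'):
    f=dict(np.load(n+'.npz')); w=pts(f); W=w
    zz=(.060,.084) if n=='top' else (.0685,.0765)
    K=f['camera_matrix']; V=f['view']
    m=(np.hypot(w[...,0]-.564,w[...,1]+.061)<.14)&(w[...,2]>zz[0])&(w[...,2]<zz[1])
    if n=='top':  # use brightness instead
        g=f['image'].astype(int); m=(np.hypot(w[...,0]-.564,w[...,1]+.061)<.14)&(abs(g[...,0]-g[...,2])<25)&(g.mean(-1)>95)
    m=cv2.morphologyEx(m.astype(np.uint8),cv2.MORPH_OPEN,np.ones((3,3)))
    cs,_=cv2.findContours(m,cv2.RETR_EXTERNAL,cv2.CHAIN_APPROX_NONE); c=max(cs,key=cv2.contourArea)[:,0].astype(float)
    d=np.c_[(c[:,0]-K[0,2])/K[0,0],-(c[:,1]-K[1,2])/K[1,1],-np.ones(len(c))]@V[:3,:3]; o=-V[:3,:3].T@V[:3,3]
    p=(o+d*((.072-o[2])/d[:,2])[:,None])[:,:2]-[.564,-.061]
    for k,a in enumerate((9.8,99.8,189.8,279.8)):
        e=np.array([np.cos(np.radians(a)),np.sin(np.radians(a))]); nrm=p@e; tan=p@[-e[1],e[0]]
        s=(abs(nrm-.09)<.007)&(abs(tan)<.085)
        for _ in range(3):
            if s.sum()<8: break
            q=np.polyfit(tan[s],nrm[s],1); s&=abs(nrm-np.polyval(q,tan))<.0015
        if s.sum()>8: print(n,a,s.sum(),'span',np.ptp(tan[s]).round(3),'dist',q[1].round(4),'yaw',round(9.8-np.degrees(np.arctan(q[0])),2))
f=dict(np.load('top.npz')); w=pts(f)
m=(np.hypot(w[...,0]-.53,w[...,1]+.241)<.03)&(w[...,2]>.2); print('ball',w[m].mean(0),m.sum())
v,u=np.nonzero(m); print(u.min(),u.max(),v.min(),v.max())
m=(abs(w[...,0]-.605)<.04)&(abs(w[...,1]+.225)<.04)&(abs(w[...,2]-.2)<.008);print('head',cv2.minAreaRect(w[m][:,:2].astype(np.float32)))
E
python3 go.py .53 -.24 .3 180
```

```text
top 9.8 36 span 0.14 dist 0.0906 yaw 10.87
top 189.8 23 span 0.07 dist 0.0858 yaw 9.97
top 279.8 30 span 0.169 dist 0.0884 yaw 10.82
wrist 9.8 16 span 0.168 dist 0.0863 yaw 9.01
wrist 99.8 63 span 0.06 dist 0.0933 yaw 10.43
wrist 189.8 178 span 0.169 dist 0.0892 yaw 10.75
wrist 279.8 149 span 0.169 dist 0.0853 yaw 10.72
ball [ 0.53438175 -0.241144    0.25320448] 80
337 345 201 215
head ((0.6037737131118774, -0.23537400364875793), (0.060383375734090805, 0.0443606823682785), 4.483587741851807)
[  2.35 -12.14  -3.53] [ 0.   -0.03  1.56] 10.8 [  -4.7   -0.6  104.6    0.    76.2 -104.1]
```

View pics/wrist3.png

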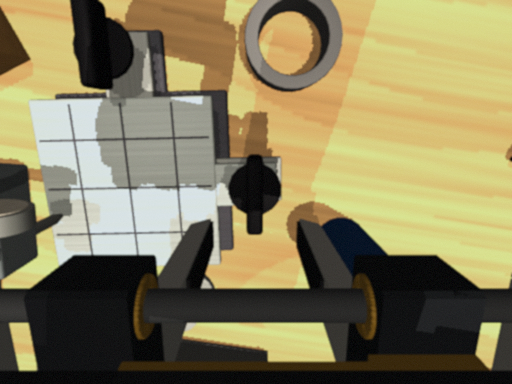

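The knobs are level to about 0.05°: plate edges give a yaw of about 10.7° and the bars 9.4°, which is about 0.001 rad of tilt. Moving above the lever ball with shut fingers.

```bash
python3 go.py .527 -.242 .3 184.5; python3 -m handwheel '0 0 -1.5 0 0 0 0;0 0 -3 0 0 0 0;0.5 -1.3 -3.3 0 0 0.5 0;1 -2.8 -3.3 0 0 0.8 0;1.5 -4.3 -3.3 0 0 0.8 0;2 -5.8 -3.3 0 0 0.8 0;2.4 -7.3 -3.3 0 0 0.8 0;2.5 -8.8 -3.3 0 0 0.8 0;2.5 -10.3 -3.3 0 0 0.8 0;2.5 -11.6 -3.3 0 0 0.8 0;2.5 -12.2 -3.3 0 0 0.8 0;2.5 -12.2 -3.3 0 0 0.8 0;2.5 -12.2 -3.3 0 0 0.8 0'; python3 - <<'E'
from m import *
o=get_obs(); R0=R.from_euler('xyz',o['tool_rot'],degrees=True); print(o['ee_pos'],o['tool_rot'],o['time_s'])
f=snap('scene'); w=pts(f)
m=(np.hypot(w[...,0]-.528,w[...,1]+.242)<.03)&(w[...,2]>.24)&(w[...,2]<.28); print('ball scene',w[m].mean(0),m.sum())
x,y,ww,h=300,80,130,100
cv2.imwrite('pics/s4.png',cv2.resize(f['image'][80:230,170:370,::-1],None,fx=4,fy=4,interpolation=cv2.INTER_CUBIC))
f=snap('wrist'); w=pts(f)
m=(np.hypot(w[...,0]-.528,w[...,1]+.242)<.04)&(w[...,2]>.235)&(w[...,2]<.28); print('ball wrist',m.sum(),w[m].mean(0) if m.any() else '')
cv2.imwrite('pics/w4.png',f['image'][...,::-1])
E
```

```text
[  2.48 -12.2   -3.53] [ 0.01 -0.03  0.81] 10.8 [  -4.7   -0.6  104.6    0.    76.2 -104.1]
time_s: 11.88
ee_pos: [0.5269, -0.2417, 0.2942]
tool_rot: [179.8, -0.1, -175.4]
wrist_force: [0.4, 1.0, 0.6]
gripper_width: 0.0003
grip_force: 0.0
[ 0.52690808 -0.24165657  0.2942211 ] [ 1.79834926e+02 -1.47199845e-01 -1.75446347e+02] 11.8833
ball scene [ 0.53235779 -0.24077912  0.25627607] 37
ball wrist 666 [ 0.52237153 -0.24063201  0.26038788]
```

View pics/w4.png

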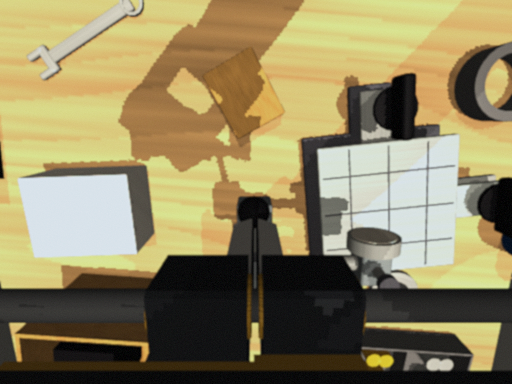

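View pics/s4.png

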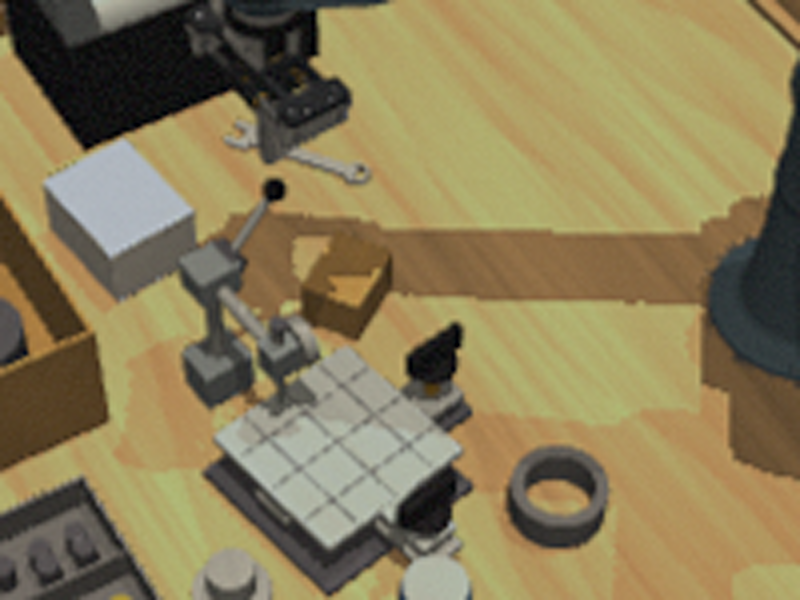

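The ball is at (255,208) in the wrist view, right under the shut fingertips, and the lever is still up. Pressing it down along its arc.

```bash
python3 -m handwheel '0 0 0.6 0 0 0 0;0 0 1.1 0 0 0 0;0.2 0 1.3 0 0 0 0;0.4 0 1.5 0 0 0 0;0.6 0 1.75 0 0 0 0;0.76 0 2 0 0 0 0;0.9 0 2.25 0 0 0 0;1 0 2.5 0 0 0 0;1.1 0 2.8 0 0 0 0;1.15 0 3.1 0 0 0 0;1.2 0 3.4 0 0 0 0;1.2 0 3.7 0 0 0 0;1.2 0 3.95 0 0 0 0;1.2 0 4.1 0 0 0 0;1.2 0 4.2 0 0 0 0;1.2 0 4.2 0 0 0 0;1.2 0 4.2 0 0 0 0'
```

```text
time_s: 13.4
ee_pos: [0.4976, -0.2447, 0.1938]
tool_rot: [-180.0, -0.0, -175.4]
wrist_force: [-6.9, 2.9, 13.8]
gripper_width: 0.0001
grip_force: 7.1
```

It has reached the stop: 13.8 N at z = 0.194, where 0.1946 was expected. Retreating upward and checking.

```bash
python3 -m handwheel '0 0 -0.5 0 0 0 0;0 0 -1.5 0 0 0 0;0 0 -3 0 0 0 0;0.8 0 -4 0 0 0 0;2 0 -4.5 0 0 0 0;3 0 -4.5 0 0 0 0;3 0 -4.5 0 0 0 0'; python3 - <<'E'
from m import *
c=np.array([.564,-.061]); t=np.radians(10.7)
f=snap('scene'); w=pts(f)
cv2.imwrite('pics/s5.png',cv2.resize(f['image'][80:230,170:370,::-1],None,fx=4,fy=4,interpolation=cv2.INTER_CUBIC))
m=(np.hypot(w[...,0]-.499,w[...,1]+.244)<.03)&(w[...,2]>.16)&(w[...,2]<.3); print('ball',w[m].mean(0),w[m].max(0))
f=snap('wrist'); w=pts(f); s,k,e=fitplate(w,c,.08,(.062,.082)); print('wrist pitch',-(s[0]*np.cos(t)+s[1]*np.sin(t)),'roll',-s[0]*np.sin(t)+s[1]*np.cos(t),k,e)
m=(np.hypot(w[...,0]-.499,w[...,1]+.244)<.025)&(w[...,2]>.16)&(w[...,2]<.23); print('ball wrist',m.sum(),w[m].mean(0) if m.any() else '',np.percentile(w[m][:,2],98) if m.any() else '')
w=pts(snap('top'));m=(np.hypot(w[...,0]-.499,w[...,1]+.244)<.025)&(w[...,2]>.16)&(w[...,2]<.23); print('ball top',m.sum(),w[m].mean(0) if m.any() else '')
print('front',bar(w,(.437,-.083))['ang'],'side',bar(w,(.54,.068))['ang'])
E
```

```text
time_s: 13.98
ee_pos: [0.4211, -0.2513, 0.3055]
tool_rot: [-179.8, 0.1, -175.5]
wrist_force: [0.3, -0.2, 0.2]
gripper_width: -0.0
grip_force: 0.0
ball [ 0.50754882 -0.24273246  0.19106735] [ 0.52579982 -0.23286776  0.2009268 ]
wrist pitch 0.00030819355304543346 roll 0.0008868865800228665 4797 0.0007547305048706205
ball wrist 0  
ball top 62 [ 0.50525997 -0.2435341   0.18878384]
front 9.6 side 9.1
```

View pics/s5.png

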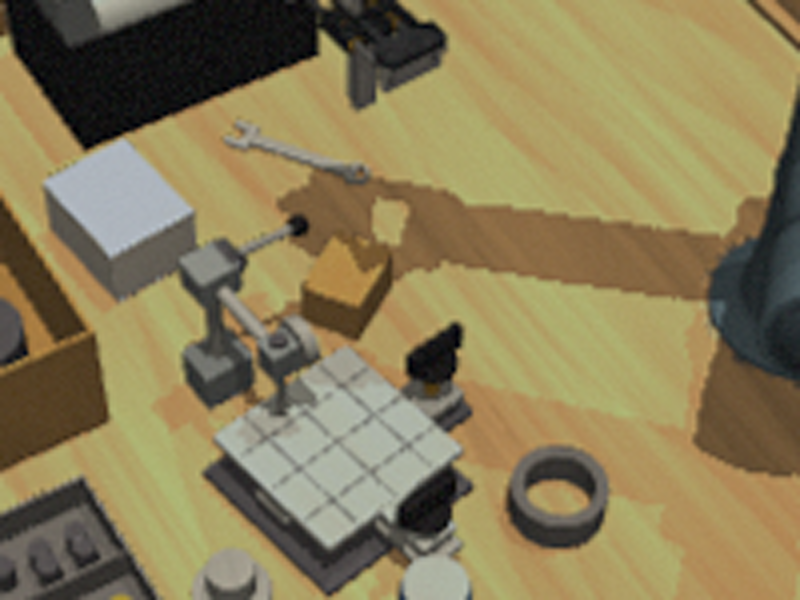

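The scene crop shows the lever down with its ball at (298,225), the stylus on the plate at (285,405), the plate level, and the surroundings untouched. The robot touches nothing, so I'm handing in.

```bash
python3 -c "
from station import *
print(close_job())"
```

```text
the job is handed in; nothing more can be done
None
```

The job is handed in at about 14 s: the plate measured level to within about 0.05° both ways, then the lift lever was pressed down to its stop with the stylus on the plate, and the loose items were not touched.

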